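Make up the child's and the grown-up's breakfast trays

ROBOT

A 6-joint arm with a two-finger parallel gripper is mounted at the origin on the work surface. World frame = base frame: x ahead of the robot, y to its left, z up, the work surface at z = 0. Lengths are in m, angles in degrees, forces in N, time in s.
With the tool pointing down it reaches from about 0.325 to 0.875 m from the base axis. Payload 4.4 kg.
Tool frame: the origin (TCP) lies at the very end of the fingers, on their centre line; the grasp point (between the pads) lies 19 mm behind it; z points along the fingers, y is the line along which they close (so a half turn about z gives the same grasp; the last joint's range is limited). The gripper opens to 85 mm and grips with 20 to 120 N. Pads are 22 mm wide; open, the fingers measure 114 mm over their backs; the gripper's body (76 mm by 85 mm) begins 54 mm behind the grasp point. The pads swing forward as they close: fully open they stand 13 mm farther back than shut.
Start: joints at [62.768, 11.837, 88.321, -0, 79.842, -8.623], TCP at [0.184, 0.545, 0.231] pointing down, gripper open.
Joint ranges: [-156.59, 156.59], [-49.26, 127.26], [12.9, 141.05], [-63.56, 243.56], [4.71, 150.69], [-161.64, 161.64]. Speed limits (degrees/s): [159.86, 159.86, 180, 180, 180, 180].

INTERFACE

Orientations are given as [roll, pitch, yaw] about the fixed x, y, z axes, in that order (R = Rz(yaw) Ry(pitch) Rx(roll)).
In Python, from plant import robot, gripper_to, solver, status, eyes, ticket gives the robot as it stands. Calls block until the motion is done:
- robot.move_ptp(position, orientation): joint-space move of the TCP to a pose.
- robot.line_to(position, attitude=None, velocity=0.15, stop_force=None): straight line of the TCP; attitude=None keeps the orientation; velocity is the mean speed in m/s. With stop_force (N) it stops when the force on the tool has changed by that much, and returns True; else False.
- robot.movej(angles): joint-space move.
- gripper_to(opening, force=None): finger opening in m; force is the grip in N (None keeps the last); returns when the fingers have stopped.
- robot.dwell(seconds).
- solver.solve_ik(position, orientation): joint angles nearest the present ones, or None.
- status.get_state(): the state.
- eyes.snapshot(name): name is "scene" or "side" or "wrist"; returns the picture (420x560x3 uint8, red, green, blue); there is no depth.
- eyes.camera_info(name): a dict with "intrinsics" (3x3 intrinsics, pixels), "distortion" ([k1, k2, p1, p2, k3] as OpenCV has them; the pictures are not rectified), "pose" (4x4, takes a point from camera to world coordinates). Camera axes: x right, y down, z forward; pixel columns grow to the right and rows downward; lengths in m; the calibration is good to about 2 mm. A picture is of the moment at which its call begins: read the wrist's pose just before it. camera_info takes no time and is no camera call; for the wrist camera it gives the pose at the moment of the call.
A pose or a line that the arm cannot do raises robot.IKError and nothing moves.
- ticket.sign_off(): hands the job in; it is judged then, once.
The state is a dict: "t": time; "joints": joint angles; "joint_vel": joint speeds; "joint_torque": joint torques, N m; "eef_pos": TCP position; "ee_rot": TCP orientation; "contact_force": force on the tool from outside, world axes, zero at the start; "wrist_torque": the same for the moment, N m; "width": finger opening in m; "finger_force": force on a finger pad.
Only numpy, scipy, OpenCV 4.12 (cv2) and the standard library are available. Lean on these libraries where they do the work, as an engineer would, in place of code of your own. Each camera call takes 0.05 s, during which the arm holds its last target. There are 200 camera calls.

TASK

Make up the two breakfast trays on the sideboard. Child's tray (the smaller one, with a single round cork coaster): stand the kids' bottle on the coaster and lay the short teaspoon lengthwise on the cork strip. Grown-up's tray (the larger one, with two coasters): stand the steel tumbler on the larger coaster and the salt shaker on the smaller one, and lay the long dessert spoon lengthwise on the strip; every thing upright or bowl up, well centred and wholly on its own piece of cork, nothing toppled on the way, and the pepper mill and mug left where they are.

Things in the scene. Friction and masses are not known exactly. Their poses are not given: they have to be found in the camera images.
- small_tray: Child's tray, fixed: white, 190 mm (its x) by 156 mm (its y), rim 6 mm wide, 14 mm high. Origin: centre of its underside, z up. On its 6 mm floor lie two flat corks, tops 8 mm above the origin: one round coaster, 82 mm diameter, centre at x 0, y +30 mm; a strip 161 mm along x by 44 mm along y, centre at x 0, y -46 mm.
- large_tray: Grown-up's tray, fixed: white, 230 mm (its x) by 180 mm (its y), rim 6 mm wide, 14 mm high. Origin: centre of its underside, z up. On its 6 mm floor lie three flat corks, tops 8 mm above the origin: larger coaster, 82 mm diameter, centre x -50, y +36 mm; smaller coaster, 66 mm, centre x +54, y +36 mm; strip 206 mm along x by 50 mm, centre x 0, y -56 mm.
- kids_bottle: Pastel pink plastic kids' bottle with a white push-button cap, standing upright, 58 mm diameter, 151 mm tall, straight sided from 3 to 112 mm up; about 0.14 kg. Origin: centre of its underside, z up.
- salt_shaker: Glass salt shaker with a steel top, upright, 42 mm diameter, 80 mm tall, straight sided to 68 mm up; about 0.13 kg. Origin: centre of its underside, z up.
- tumbler: Open steel tumbler, upright, 54 mm diameter at the foot, 58 mm at the rim, 100 mm tall, wall 2.5 mm; about 0.12 kg. Origin: centre of its underside, z up.
- teaspoon: The shorter steel spoon, 135 mm, lying bowl up, 0.03 kg. Origin: mid-length, on the surface under it; x along it to the bowl, z up. Bowl 40 mm long, 27 wide, 11 high, at the +x end. Handle 10 mm wide, 5 thick, level from x -34 to +27 mm with its centre 9 mm up, then down to the surface at the -x end; pinch it at x 0, across y.
- dessert_spoon: The longer steel spoon, 180 mm, lying bowl up, 0.05 kg. Origin: mid-length, on the surface under it; x along it to the bowl, z up. Bowl 52 mm long, 34 wide, 11 high, at the +x end. Handle 10 mm wide, 5 thick, level from x -45 to +38 mm with its centre 9 mm up, then down to the surface at the -x end; pinch it at x 0, across y.
- pepper_mill: Bystander: turned wooden pepper mill with a waist, upright, 54 mm diameter at the foot, 146 mm tall. Not wanted on the trays; leave it standing. Origin: centre of its underside.
- mug: Bystander: white ceramic mug, 76 mm diameter, 90 mm tall, handle on its +y side. Leave it. Origin: centre of its underside.

How it is judged:
By the outcome, as a careful person would: the job done as asked, in the order asked, and still so for the second after the job is handed in, with the robot touching nothing.
It also fails if it takes over 136 s, if anything falls off the work surface, if the arm or the gripper's body presses on something with over 40 N, if the wrist force passes 120 N, or if a joint passes its speed limit or range.

## Working session

There is one attempt and no reset: what is moved stays moved. The work goes in short steps, each a Python script; the robot and the scene stay as the last script left them, time stands still between calls to the robot, and variables do not carry over. Pictures are saved under pics/ and viewed, at most 14 in all, crops included, and the job is handed in when it is done.

```bash
ls; mkdir -p pics
cat > h.py <<'E'
import numpy as np, cv2
from plant import robot, gripper_to, solver, status, eyes, ticket
def snap(name, fn=None):
    info=eyes.camera_info(name); im=eyes.snapshot(name)
    if fn: cv2.imwrite('pics/'+fn+'.png', im[:,:,::-1])
    return im, info
def ray(info,uv):
    K=np.array(info['intrinsics'],float);d=np.array(info['distortion'],float);T=np.array(info['pose'])
    p=cv2.undistortPoints(np.array(uv,float).reshape(-1,1,2),K,d).reshape(-1,2)
    r=np.c_[p,np.ones(len(p))]@T[:3,:3].T
    return T[:3,3], r/np.linalg.norm(r,axis=1)[:,None]
def plane(info,uv,z):
    c,r=ray(info,uv); return c+r*((z-c[2])/r[:,2])[:,None]
def two(i1,uv1,i2,uv2):
    c1,r1=ray(i1,uv1);c2,r2=ray(i2,uv2);out=[]
    for a,b in zip(r1,r2):
        s=np.linalg.lstsq(np.c_[a,-b],c2-c1,rcond=None)[0]
        p,q=c1+s[0]*a,c2+s[1]*b; out.append([*((p+q)/2),np.linalg.norm(p-q)])
    return np.array(out)
def proj(info,P):
    K=np.array(info['intrinsics'],float);d=np.array(info['distortion'],float);Ti=np.linalg.inv(np.array(info['pose']))
    rv=cv2.Rodrigues(Ti[:3,:3])[0]
    return cv2.projectPoints(np.array(P,float).reshape(-1,3),rv,Ti[:3,3],K,d)[0].reshape(-1,2)
E
python3 - <<'E'
from h import *
np.set_printoptions(precision=3,suppress=True)
for n in ['scene','side','wrist']:
    im,i=snap(n,n+'0'); print(n,np.array(i['intrinsics']).tolist(),i['distortion']);print(np.array(i['pose']))
s=status.get_state();print(s['t'],s['eef_pos'],s['ee_rot'],s['width'])
E
```

```text
pics
scene [[399.2535897164129, 0.0, 281.45169015013755], [0.0, 399.2535897164129, 206.55299917494452], [0.0, 0.0, 1.0]] [0.004 0.    0.    0.    0.   ]
[[-0.461  0.734 -0.499  1.003]
 [ 0.888  0.385 -0.252  0.204]
 [ 0.007 -0.559 -0.829  0.725]
 [ 0.     0.     0.     1.   ]]
side [[407.2555352606891, 0.0, 282.51801787971453], [0.0, 407.2555352606891, 207.76010613164848], [0.0, 0.0, 1.0]] [-0.011  0.     0.     0.     0.   ]
[[ 0.81  -0.436  0.392  0.288]
 [-0.586 -0.616  0.527 -0.369]
 [ 0.012 -0.657 -0.754  0.62 ]
 [ 0.     0.     0.     1.   ]]
wrist [[368.4138261839742, 0.0, 282.78136633646125], [0.0, 368.4138261839742, 211.52531470541132], [0.0, 0.0, 1.0]] [-0.103  0.     0.     0.     0.   ]
[[ 0.319  0.908  0.27   0.114]
 [ 0.948 -0.305 -0.094  0.567]
 [-0.003  0.286 -0.958  0.372]
 [ 0.     0.     0.     1.   ]]
0.15 [0.183 0.544 0.23 ] [-179.901   -0.014  161.391] 0.08506002686216675
```

View pics/scene0.png

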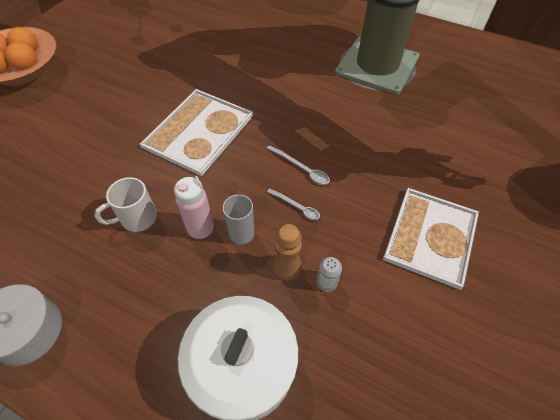

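View pics/side0.png

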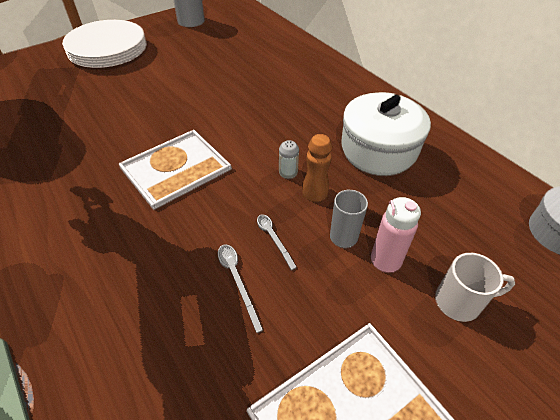

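The scene view shows the large tray at about (197,130), the small tray at (432,237), the bottle at (195,208), the tumbler at (240,220) and the salt at (329,274). The pepper mill is at (288,252), the mug at (132,205), the dessert spoon runs (268,150)-(328,182) and the teaspoon (268,193)-(318,217). The side view shows the same things, with the large tray cut off at the bottom.

Run:
```python
from h import *
np.set_printoptions(precision=4,suppress=True)
def blobs(m,amin):
    n,l,st,c=cv2.connectedComponentsWithStats(m.astype(np.uint8)); return [(st[k].tolist(),c[k].round(1).tolist()) for k in range(1,n) if st[k,4]>amin]
for n in ['scene','side']:
    im=cv2.imread(f'pics/{n}0.png'); hsv=cv2.cvtColor(im,cv2.COLOR_BGR2HSV).astype(int); h,s,v=hsv[...,0],hsv[...,1],hsv[...,2]
    print(n)
    print('cork',blobs(cv2.morphologyEx(((h>7)&(h<22)&(s>70)&(v>150)).astype(np.uint8),cv2.MORPH_CLOSE,np.ones((3,3))),150))
    print('pink',blobs((h>150)&(s>40)&(v>130)&(s<160),100))
    print('grey',blobs((s<60)&(v>70),100))
```

```text
scene
cork [([0, 27, 56, 55, 2090], [24.9, 49.1]), ([147, 94, 64, 57, 1148], [178.3, 122.5]), ([206, 111, 32, 23, 579], [221.3, 121.7]), ([184, 139, 27, 20, 428], [197.1, 148.2]), ([390, 196, 39, 66, 1364], [409.5, 228.6]), ([427, 223, 40, 35, 1063], [446.4, 240.1]), ([280, 224, 22, 30, 386], [291.0, 236.4])]
pink [([176, 191, 34, 47, 733], [195.1, 215.4])]
grey [([416, 0, 81, 30, 1656], [458.6, 10.8]), ([335, 36, 84, 59, 1846], [377.6, 70.7]), ([140, 89, 113, 87, 3089], [199.3, 133.9]), ([267, 145, 63, 40, 459], [304.5, 168.0]), ([94, 177, 63, 55, 2173], [128.6, 204.8]), ([174, 176, 40, 62, 1584], [192.8, 205.4]), ([267, 188, 53, 33, 372], [297.2, 205.4]), ([383, 188, 96, 102, 3884], [436.9, 240.6]), ([223, 194, 31, 50, 1259], [239.0, 218.0]), ([317, 257, 25, 35, 674], [328.7, 273.5]), ([0, 284, 62, 82, 4059], [26.1, 324.4]), ([177, 295, 122, 125, 11630], [237.9, 358.7]), ([0, 403, 24, 17, 218], [7.7, 413.6])]
side
cork [([307, 134, 23, 29, 299], [316.8, 144.9]), ([150, 146, 37, 26, 723], [168.1, 158.7]), ([147, 157, 76, 44, 1065], [183.9, 178.0]), ([341, 352, 45, 46, 1585], [362.8, 374.1]), ([277, 386, 59, 34, 1598], [305.7, 405.0]), ([389, 394, 53, 26, 699], [416.3, 410.8])]
pink [([373, 212, 45, 60, 1459], [391.6, 245.6])]
grey [([0, 0, 204, 68, 8558], [88.2, 26.6]), ([257, 0, 303, 254, 30455], [462.4, 70.6]), ([342, 92, 89, 84, 5679], [383.4, 133.6]), ([119, 130, 113, 79, 2941], [171.8, 166.6]), ([279, 140, 20, 39, 632], [288.0, 158.9]), ([330, 190, 38, 58, 1656], [347.4, 217.6]), ([383, 197, 38, 33, 915], [402.0, 213.8]), ([257, 215, 39, 55, 454], [274.6, 238.0]), ([218, 244, 45, 89, 801], [237.6, 279.8]), ([435, 253, 80, 69, 3421], [470.4, 286.3]), ([247, 323, 207, 97, 6879], [354.3, 383.1]), ([0, 339, 27, 81, 1231], [8.7, 389.4])]
```

View pics/wrist0.png

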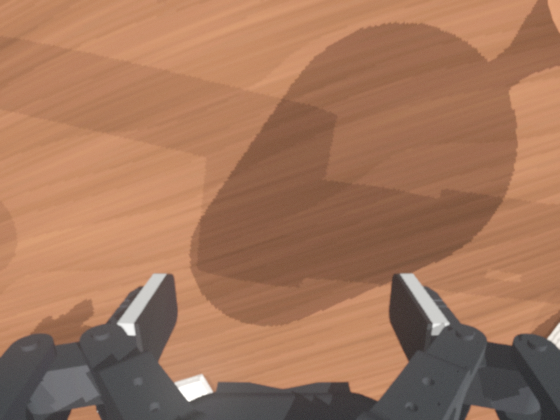

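Run:
```python
from h import *
np.set_printoptions(precision=4,suppress=True)
A=eyes.camera_info('scene');B=eyes.camera_info('side')
names=['Lsmall','Sstrip','Scoaster','bottlePink','tumblerblob','salt','teaspoonC','dessertC','mugC','mill']
a=[(197.1,148.2),(409.5,228.6),(446.4,240.1),(195.1,215.4),(239,218),(328.7,273.5),(297.2,205.4),(304.5,168),(128.6,204.8),(288,252)]
b=[(362.8,374.1),(183.9,178),(168.1,158.7),(391.6,245.6),(347.4,217.6),(288,158.9),(274.6,238),(237.6,279.8),(470.4,286.3),(317,168)]
for n,p in zip(names,two(A,a,B,b)): print(n,p)
print('plane: Lstrip,Lbig,Lsmall',plane(A,[(178.3,122.5),(221.3,121.7),(197.1,148.2)],.008))
for n,i,boxes in [('scene',A,[(267,145,63,40),(267,188,53,33)]),('side',B,[(218,244,45,89),(257,215,39,55)])]:
    im=cv2.imread(f'pics/{n}0.png'); hsv=cv2.cvtColor(im,cv2.COLOR_BGR2HSV)
    m=((hsv[...,1]<60)&(hsv[...,2]>70))
    for x,y,w,h in boxes:
        yy,xx=np.nonzero(m[y:y+h,x:x+w]); P=plane(i,np.c_[xx+x,yy+y],.008)[:,:2]
        c=P.mean(0);u=np.linalg.svd(P-c,full_matrices=False)[2][0];t=(P-c)@u;w_=(P-c)@[-u[1],u[0]]
        wp=np.ptp(w_[t>t.max()-.03]);wm=np.ptp(w_[t<t.min()+.03])
        if wm>wp:u=-u;t=-t
        print(n,'mid',c+u*(t.max()+t.min())/2,'len',np.ptp(t),'yaw',np.degrees(np.arctan2(u[1],u[0])),wp,wm)
```

```text
Lsmall [ 0.5141 -0.2734  0.0051  0.    ]
Sstrip [0.489  0.2509 0.0011 0.006 ]
Scoaster [0.4856 0.3248 0.0052 0.0008]
bottlePink [ 0.6933 -0.1479  0.0437  0.0016]
tumblerblob [ 0.6641 -0.0618  0.0561  0.0002]
salt [0.6821 0.1423 0.0374 0.0007]
teaspoonC [0.5519 0.0114 0.0031 0.0047]
dessertC [ 0.4475 -0.0221 -0.0008  0.0074]
mugC [ 0.7366 -0.2806  0.0473  0.0021]
mill [0.6921 0.0611 0.0684 0.0003]
plane: Lstrip,Lbig,Lsmall [[ 0.466  -0.3621  0.008 ]
 [ 0.4131 -0.2681  0.008 ]
 [ 0.516  -0.2715  0.008 ]]
scene mid [ 0.4468 -0.0384] len 0.17571917587561517 yaw 78.36825269371026 0.03702151661632207 0.014282886642623928
scene mid [0.5518 0.0026] len 0.13259122312685206 yaw 82.88723999440928 0.02927669643480722 0.014235227766403118
side mid [ 0.445  -0.0405] len 0.1829362799415752 yaw 78.08126938898371 0.010829776593329517 0.033007027601908906
side mid [0.5503 0.0007] len 0.13942984254506008 yaw 82.19146948361296 0.011922104537147999 0.02657676580427805
```

The first fixes look plausible: heights are near 0, and the spoon lengths come out at 0.18 and 0.135. Next I'll refine them with pairs of wrist views.

Run:
```python
from h import *
import pickle
V=[('S1',(.47,.25,.22)),('S2',(.51,.31,.25)),('M1',(.60,.02,.28)),('M2',(.63,-.06,.30)),('L1',(.48,-.27,.25)),('L2',(.45,-.34,.22))]
D={}
for n,p in V:
    robot.move_ptp(p,[180,0,90]); robot.dwell(.3)
    im,i=snap('wrist',n); D[n]=i
pickle.dump(D,open('views.pkl','wb'))
print(status.get_state()['t'],status.get_state()['ee_rot'],status.get_state()['joints'])
ims=[cv2.resize(cv2.imread(f'pics/{n}.png'),(400,300)) for n in ['S1','M1','M2','L1']]
cv2.imwrite('pics/mont.png',np.vstack([np.hstack(ims[:2]),np.hstack(ims[2:])]))
```

```text
7.2417 [1.79952460e+02 3.92048270e-02 9.00775512e+01] [-4.57825689e+01  1.09978062e+01  9.06157256e+01  6.95801752e-03
  7.83252256e+01 -4.58615407e+01]
```

View pics/mont.png

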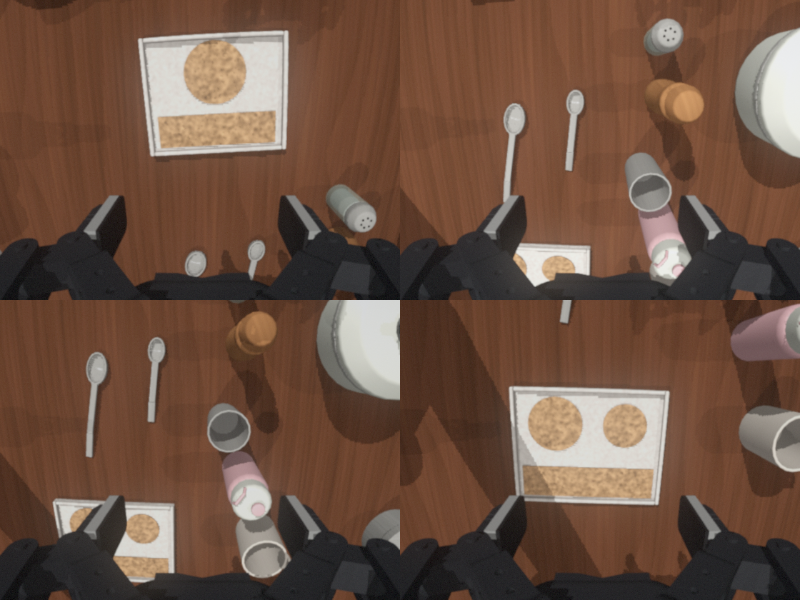

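S1 shows the small tray upright and M1/M2 show the spoons, tumbler, bottle, mill and salt. L1 shows the large tray. All corks are clearly visible in the 400x300 tiles: S coaster (214,72), S strip (217,128), L coasters (155,122) and (225,125), L strip (187,183).

```bash
cat > m.py <<'E'
from h import *
import pickle
np.set_printoptions(precision=4,suppress=True)
D=pickle.load(open('views.pkl','rb'))
hs=lambda n:cv2.cvtColor(cv2.imread(f'pics/{n}.png'),cv2.COLOR_BGR2HSV).astype(int)
def conts(m,amin):
    m=cv2.morphologyEx(m.astype(np.uint8),cv2.MORPH_CLOSE,np.ones((5,5)))
    m=cv2.morphologyEx(m,cv2.MORPH_OPEN,np.ones((3,3)))
    return [c for c in cv2.findContours(m,cv2.RETR_EXTERNAL,cv2.CHAIN_APPROX_NONE)[0] if cv2.contourArea(c)>amin]
def cork(n):
    h=hs(n); return conts((h[...,0]>8)&(h[...,0]<25)&(h[...,1]>60)&(h[...,2]>140)&~((h[...,1]>150)),400)
def cen(c): M=cv2.moments(c); return (M['m10']/M['m00'],M['m01']/M['m00'])
if __name__=='__main__':
    for n in D:
        print(n,'cork',[(np.round(cen(c),1).tolist(),cv2.contourArea(c)) for c in cork(n)])
        h=hs(n); g=conts((h[...,1]<70)&(h[...,2]>90),200)
        print('  grey',[(np.round(cen(c),1).tolist(),cv2.boundingRect(c),cv2.contourArea(c)) for c in g])
E
python3 m.py
```

```text
S1 cork [([303.8, 180.7], 6816.0), ([300.4, 100.3], 5953.5)]
  grey [([273.5, 368.9], (259, 351, 30, 37), 855.5), ([357.0, 357.1], (347, 336, 25, 55), 773.0), ([426.1, 303.4], (402, 273, 47, 63), 829.5), ([139.8, 302.3], (118, 273, 47, 61), 805.5), ([492.4, 291.7], (456, 258, 71, 68), 2788.0), ([301.7, 128.6], (193, 42, 212, 177), 33806.5)]
S2 cork [([266.6, 227.0], 5218.5), ([261.0, 157.9], 4562.5)]
  grey [([320.6, 372.1], (310, 362, 22, 21), 361.0), ([544.8, 321.8], (519, 297, 41, 52), 1095.0), ([426.1, 303.4], (402, 273, 47, 63), 835.5), ([139.9, 302.4], (118, 273, 47, 62), 818.5), ([263.3, 182.5], (164, 106, 190, 155), 26015.0)]
M1 cork [([219.6, 373.4], 954.5), ([390.3, 138.8], 2896.0)]
  grey [([213.1, 362.1], (161, 340, 106, 62), 3409.5), ([426.0, 303.3], (401, 273, 48, 63), 878.5), ([358.9, 305.1], (315, 214, 93, 186), 9055.0), ([151.3, 229.3], (117, 144, 59, 191), 2783.5), ([241.9, 172.7], (231, 125, 27, 115), 1476.0), ([521.1, 127.8], (469, 38, 91, 184), 12224.5), ([369.1, 51.9], (341, 26, 56, 52), 2083.5)]
M2 cork [([198.3, 372.3], 1656.5), ([199.2, 320.0], 1416.0), ([110
[... 405 characters left out ...]
 120), 1466.0), ([506.6, 63.7], (443, 0, 117, 141), 13889.0)]
L1 cork [([263.3, 254.5], 7028.5), ([314.4, 175.8], 2783.5), ([216.9, 172.6], 4337.0)]
  grey [([425.9, 303.1], (402, 273, 47, 62), 818.0), ([522.0, 190.3], (474, 148, 86, 93), 5912.5), ([260.8, 203.8], (118, 120, 260, 215), 35141.5), ([516.4, 50.1], (463, 6, 97, 79), 5791.5), ([231.3, 15.7], (224, 0, 16, 33), 365.5)]
L2 cork [([290.1, 201.6], 9433.5), ([350.4, 108.7], 3695.5), ([239.9, 104.7], 5834.0)]
  grey [([425.9, 303.0], (402, 273, 47, 62), 813.0), ([140.0, 302.1], (118, 273, 47, 61), 793.5), ([544.3, 122.0], (525, 84, 35, 75), 2000.5), ([291.3, 139.0], (168, 43, 254, 197), 45734.0), ([539.8, 4.6], (519, 0, 41, 12), 348.5)]
```

View pics/M1.png

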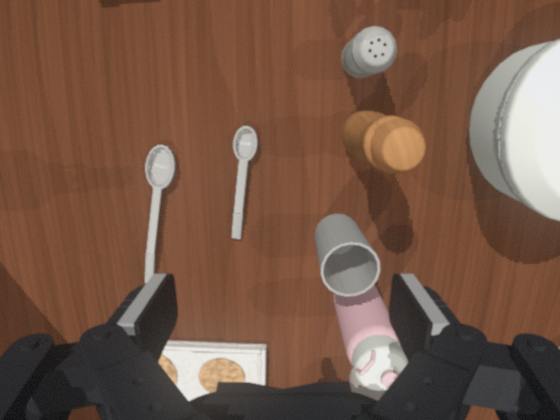

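View pics/M2.png

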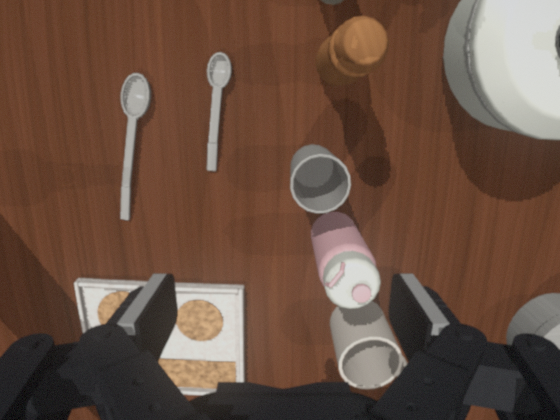

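Tumbler rim centres are M1 (349,265) and M2 (320,183), with the bottle cap at M1 (377,366) and M2 (353,281). The salt top is at M1 (375,47). All three stand clear in the scene and side views. For the upright round things I'll use tangent-bearing bisectors from the scene, side and wrist views.

```bash
cat > m2.py <<'E'
from m import *
I={**D,'scene':eyes.camera_info('scene'),'side':eyes.camera_info('side')}
pl={'scene':'scene0','side':'side0'}
def mask(n,kind):
    h=hs(pl.get(n,n)); H,S,Vv=h[...,0],h[...,1],h[...,2]
    pink=(H>150)&(S>35)&(S<170)&(Vv>90); grey=(S<70)&(Vv>60)
    return pink if kind=='pink' else grey
def bear(n,kind,box):
    x,y,w,h=box; m=np.zeros((420,560),np.uint8); m[y:y+h,x:x+w]=mask(n,kind)[y:y+h,x:x+w]
    k,l,st,_=cv2.connectedComponentsWithStats(m); b=1+np.argmax(st[1:,4]); yy,xx=np.nonzero(l==b)
    c,r=ray(I[n],np.c_[xx,yy]); az=np.unwrap(np.arctan2(r[:,1],r[:,0])); az=az-2*np.pi*np.round((az-np.median(az))/2/np.pi)
    return c,(az.max()+az.min())/2,(az.max()-az.min())/2
def axis(obs):
    A=[];b=[];rec=[]
    for o in obs:
        c,a,hw=bear(*o); nrm=np.array([-np.sin(a),np.cos(a)]); A.append(nrm);b.append(nrm@c[:2]);rec.append((c,hw))
    A=np.array(A);b=np.array(b);p=np.linalg.lstsq(A,b,rcond=None)[0]
    return p,A@p-b,[np.linalg.norm(p-c[:2])*np.sin(hw) for c,hw in rec]
if __name__=='__main__':
    print('bottle',*axis([('scene','pink',(170,180,46,65)),('side','pink',(365,195,60,80))]))
    print('tumbler',*axis([('scene','grey',(219,190,38,58)),('side','grey',(326,186,45,66))]))
    print('salt',*axis([('scene','grey',(312,252,35,45)),('side','grey',(275,136,27,46)),('M1','grey',(335,20,68,64))]))
    print('tops: tumbler, bottle(M1,M2) salt(M1,S1)');print(two(I['M1'],[(349,265),(377,366)],I['M2'],[(320,183),(353,281)]),two(I['M1'],[(375,47)],I['S1'],[(507,305)]))
    for t in 'SL':
        a,b=[cen(c) for c in cork(t+'1')],[cen(c) for c in cork(t+'2')]
        P=two(I[t+'1'],a,I[t+'2'],b);print(t,P)
    # strips direction
    for n in ['S1','S2','L1','L2']:
        c=max(cork(n),key=cv2.contourArea); P=plane(I[n],c.reshape(-1,2),.008)[:,:2].astype(np.float32)
        (cx,cy),wh,an=cv2.minAreaRect(P*1000); print(n,cx,cy,wh,an)
    for n,bs in [('M1',[(225,120,40,125)]),('M2',[(115,68,38,156),(200,48,36,128)])]:
        for x,y,w,h in bs:
            m=mask(n,'grey')[y:y+h,x:x+w]; yy,xx=np.nonzero(m); P=plane(I[n],np.c_[xx+x,yy+y],.009)[:,:2]
            c=P.mean(0);u=np.linalg.svd(P-c,full_matrices=False)[2][0];u=u*np.sign(u[1]);t=(P-c)@u;mid=c+u*(t.max()+t.min())/2;t=(P-mid)@u
            H=P[(t>-.034)&(t<.027)]; hc=H.mean(0); hu=np.linalg.svd(H-hc,full_matrices=False)[2][0];hu*=np.sign(hu[1])
            print(n,'mid',mid,'len',np.ptp(t),'yaw',np.degrees(np.arctan2(u[1],u[0])),'handle yaw',np.degrees(np.arctan2(hu[1],hu[0])),'handle pt nearest mid',hc+hu*((mid-hc)@hu))
    mm=lambda n,x,y:(x,y)
    print('spoon heights: handle ends/bowl tips M1,M2'); print(two(I['M1'],[(160,147),(245,126),(236,237)],I['M2'],[(136,74),(220,53),(212,169)]))
E
python3 m2.py
```

```text
bottle [ 0.6935 -0.1452] [ 0. -0.] [np.float64(0.028251942109108835), np.float64(0.028837755122025733)]
tumbler [ 0.6401 -0.0808] [0. 0.] [np.float64(0.030519080378978457), np.float64(0.02678924424856085)]
salt [0.6824 0.1414] [ 0.0005 -0.0004  0.0008] [np.float64(0.02058794282465385), np.float64(0.01991977016926731), np.float64(0.021102432962622795)]
tops: tumbler, bottle(M1,M2) salt(M1,S1)
[[ 0.6666 -0.065   0.0835  0.0003]
 [ 0.6927 -0.1471  0.1348  0.0046]] [[0.6828 0.1422 0.0689 0.0004]]
S [[0.4908 0.2465 0.0037 0.0005]
 [0.4861 0.3238 0.0062 0.0002]]
L [[ 0.4586 -0.3651  0.0044  0.0006]
 [ 0.5145 -0.2738  0.0061  0.    ]
 [ 0.4106 -0.2705  0.0058  0.0002]]
S1 490.3453674316406 247.20120239257812 (159.6312255859375, 43.70165252685547) 3.230943202972412
S2 490.37384033203125 247.2515869140625 (159.45314025878906, 43.84238052368164) 3.3959782123565674
L1 457.94793701171875 -364.4456787109375 (50.30459213256836, 204.9052276611328) 88.2437973022461
L2 457.7890319824219 -364.6698303222656 (49.914939880371094, 204.98764038085938) 88.32860565185547
M1 mid [0.5516 0.0014] len 0.13460925649691252 yaw 82.66581160790747 handle yaw 82.53136260967517 handle pt nearest mid [0.5515 0.0014]
M2 mid [ 0.4464 -0.0405] len 0.17884020414827678 yaw 78.4569676682801 handle yaw 78.47591660887146 handle pt nearest mid [ 0.446  -0.0404]
M2 mid [0.5515 0.0005] len 0.13509180710378746 yaw 82.82108418996596 handle yaw 82.74547108866541 handle pt nearest mid [0.5513 0.0005]
spoon heights: handle ends/bowl tips M1,M2
[[ 0.4636  0.0452  0.0137  0.0013]
 [ 0.5581  0.0668  0.0031  0.0011]
 [ 0.5433 -0.0658  0.0016  0.0007]]
```

Trays, salt, bottle and spoons agree across views. Only the tumbler mask is unsure, so I'll fit its rim in both wrist views.

Run:
```python
from m2 import *
h={n:cv2.imread(f'pics/{n}.png') for n in ['M1','M2']}
for n,c0 in [('M1',(349,265)),('M2',(320,183))]:
    print(n,'plane.1',plane(I[n],[c0],.1)[0,:2])
for n,box in [('scene',(215,185,44,65)),('side',(322,180,50,75))]:
    im=cv2.imread(f'pics/{pl[n]}.png'); x,y,w,hh=box; v=hs(pl[n]); m=mask(n,'grey')[y:y+hh,x:x+w]
    print(n);print('\n'.join(''.join('#' if q else '.' for q in r) for r in m[::3]))
a=cv2.resize(h['M1'][205:305,305:390],None,fx=4,fy=4,interpolation=2);b=cv2.resize(h['M2'][135:235,280:365],None,fx=4,fy=4,interpolation=2)
cv2.imwrite('pics/tum.png',np.hstack([a,b]))
print(axis([('M1','grey',(300,208,90,90)),('M2','grey',(282,140,75,72))]))
```

```text
M1 plane.1 [ 0.6635 -0.0572]
M2 plane.1 [ 0.6648 -0.0614]
scene
............................................
............................................
............................................
.....................####...................
.............#####################..........
..........##########################........
........##############################......
........##############################......
........##############################......
........##############################......
.........#############################......
..........#############################.....
..........#############################.....
...........############################.....
............###########################.....
.............##########################.....
.............##########################.....
..............#########################.....
................#####################.......
...................###############..........
............................................
............................................
side
.........................................
[... 649 characters left out ...]
###############........
.........################################.........
.........###############################..........
.........##############################...........
........##############################............
........#############################.............
........#############################.............
.........###########################..............
............######################................
.................#############....................
..................................................
..................................................
(array([ 0.6656, -0.0638]), array([-0., -0.]), [np.float64(0.02961607046138999), np.float64(0.029521118610688634)])
```

View pics/tum.png

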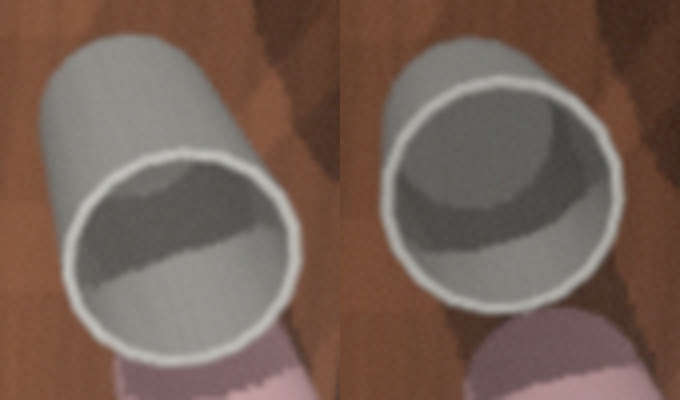

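The rim is clear: its centres are M1 (350.3,269.5) and M2 (320.5,183.5). My earlier M1 pick was 4 px off, and the scene and side bearings to the tumbler are nearly collinear.

Run:
```python
from m2 import *
print(two(I['M1'],[(350.3,269.5)],I['M2'],[(320.5,183.5)]))
for n,c in [('M1',(350.3,269.5)),('M2',(320.5,183.5))]: print(plane(I[n],[c],.1))
print('tumbler',*axis([('scene','grey',(215,185,44,65)),('side','grey',(322,180,48,75)),('M2','grey',(282,140,75,72)),('M1','grey',(300,208,90,90))]))
print('bottle',*axis([('scene','pink',(170,180,46,65)),('side','pink',(365,195,60,80)),('M2','pink',(300,205,90,95))]))
print(proj(I['M2'],[(.6935,-.146,.151),(.6935,-.146,.0)]),proj(I['M1'],[(.6935,-.146,.151)]))
s=status.get_state()
for p,y in [((.694,-.146,.083),90),((.486,.324,.1),90),((.5515,.001,.004),82.7),((.49,.247,.02),183.3),((.49,.247,.02),3.3),((.458,-.3645,.02),-1.7),((.446,-.0405,.004),78.5),((.682,.142,.03),90),((.515,-.274,.05),90)]: print(p,y,solver.solve_ik(p,[180,0,y]))
```

```text
[[ 0.6652 -0.062   0.0999  0.0002]]
[[ 0.665  -0.0619  0.1   ]]
[[ 0.6652 -0.0619  0.1   ]]
tumbler [ 0.6645 -0.0612] [-0.0003 -0.0004  0.0001 -0.0001] [np.float64(0.028453635915235885), np.float64(0.028628989937160138), np.float64(0.028556822317165175), np.float64(0.029134499787474663)]
bottle [ 0.6929 -0.1457] [-0.0001 -0.0001  0.    ] [np.float64(0.028299005299185023), np.float64(0.028789170808254886), np.float64(0.027978116779485175)]
[[354.7116 289.0291]
 [332.9639 231.3949]] [[384.4345 376.1462]]
(0.694, -0.146, 0.083) 90 [-18.8617  35.4341  73.9295   0.      70.6363 -18.8617]
(0.486, 0.324, 0.1) 90 [25.2035 20.8    93.595  -0.     65.605  25.2035]
(0.5515, 0.001, 0.004) 82.7 [ -8.8884  25.8507 100.5422  -0.      53.6071  -1.5884]
(0.49, 0.247, 0.02) 183.3 [ 17.7139  24.0264 100.7542   0.      55.2194 -75.5861]
(0.49, 0.247, 0.02) 3.3 [ 17.7139  24.0264 100.7542  -0.      55.2194 104.4139]
(0.458, -0.3645, 0.02) -1.7 [-46.983   27.5397  95.3239  -0.      57.1364  44.717 ]
(0.446, -0.0405, 0.004) 78.5 [-16.2863  16.035  115.1858  -0.      48.7792  -4.7863]
(0.682, 0.142, 0.03) 90 [ 4.6536 37.7213 77.3037 -0.     64.9751  4.6536]
(0.515, -0.274, 0.05) 90 [-36.5122  24.7157  95.0954   0.      60.189  -36.5122]
```

Tumbler is at (0.665,-0.062) with the rim measured at z=0.0999, and the bottle is at (0.693,-0.146). Starting with the bottle.

```bash
cat > act.py <<'E'
from h import *
def st(): 
    s=status.get_state(); print('t',round(s['t'],1),'tcp',np.round(s['eef_pos'],4),'w',round(s['width'],4),'ff',np.round(s['finger_force'],1),'F',np.round(s['contact_force'],1)); return s
def pick_up(xy,yaw,ztcp,zlift,force,z0,zup=.2,open_=.085):
    gripper_to(open_); robot.move_ptp([*xy,zup],[180,0,yaw]); 
    hit=robot.line_to([*xy,ztcp+.015],velocity=.12,stop_force=8); 
    if hit: print('HIT on approach'); st(); raise SystemExit
    robot.line_to([*xy,ztcp],velocity=.05)
    gripper_to(.005,force); st(); robot.line_to([*xy,zlift],velocity=.12); return st()
def put(xy,zlift,ztouch,open_,yaw=None,zup=.2):
    att=None if yaw is None else [180,0,yaw]
    robot.line_to([*xy,zlift],att,velocity=.22)
    robot.line_to([*xy,ztouch+.010],velocity=.12); robot.dwell(.2)
    print('touch',robot.line_to([*xy,ztouch-.003],velocity=.02,stop_force=3)); s=st()
    gripper_to(open_); robot.dwell(.2); robot.line_to([*xy,zup],velocity=.12); st()
E
python3 - <<'E'
from act import *
pick_up((.693,-.1457),90,.083,.26,30,.0,zup=.21)
put((.4861,.3238),.26,.091,.08,zup=.22)
robot.move_ptp((.47,.21,.24),[180,0,90]); robot.dwell(.3)
import pickle; im,i=snap('wrist','B1'); snap('scene','B1s'); pickle.dump(i,open('B1.pkl','wb'))
cv2.imwrite('pics/B1m.png',np.hstack([cv2.resize(cv2.imread('pics/B1.png'),(400,300)),cv2.resize(cv2.imread('pics/B1s.png'),(400,300))]))
E
```

```text
t 10.6 tcp [ 0.6934 -0.1458  0.0835] w 0.0567 ff 33.1 F [ 0.2 -0.4  0.7]
t 12.2 tcp [ 0.6925 -0.1455  0.2586] w 0.0566 ff 33.0 F [-0.   0.7 -1.3]
touch True
t 16.9 tcp [0.4862 0.3238 0.0915] w 0.0569 ff 33.4 F [0.3 0.2 3.8]
t 18.6 tcp [0.4854 0.3235 0.2188] w 0.0795 ff 0.0 F [ 0.6 -0.4  0.4]
```

View pics/B1m.png

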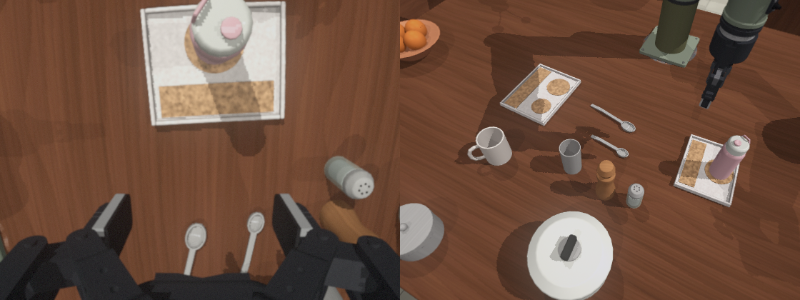

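The bottle stands upright on its coaster (wrist tile (225,35), scene tile (735,155)). Touchdown was at 0.0915 against 0.091 expected. Next I'll check its centring numerically, then do the teaspoon with a slight tilt so the gripper body clears the bottle.

Run:
```python
import m2,pickle
from m2 import *
from act import st
I['B1']=pickle.load(open('B1.pkl','rb')); pl['scene']='B1s'
p,r,w=axis([('B1','pink',(240,0,130,110)),('scene','pink',(440,180,100,90))]); print('bottle',p,w)
if np.linalg.norm(p-[.4861,.3238])>.006: raise SystemExit('check bottle')
xy=(.5514,.001); att=[176,0,82.7]
gripper_to(.035); robot.move_ptp([*xy,.12],att)
hit=robot.line_to([*xy,.003],velocity=.06,stop_force=6); print('hit',hit); st()
gripper_to(.002,25); st(); robot.line_to([*xy,.16],velocity=.12); st()
xy=(.4904,.2472)
robot.line_to([*xy,.16],[176,0,183.3],velocity=.15)
im,i=snap('side','T1')
robot.line_to([*xy,.025],velocity=.08); robot.dwell(.2)
print('touch',robot.line_to([*xy,.009],velocity=.015,stop_force=1.5)); st()
gripper_to(.017); robot.dwell(.3); st()
robot.line_to([*xy,.17],velocity=.08); st()
robot.move_ptp((.47,.17,.24),[180,0,90]); robot.dwell(.3)
im,i=snap('wrist','T2'); pickle.dump(i,open('T2.pkl','wb'))
cv2.imwrite('pics/T2m.png',np.hstack([cv2.resize(cv2.imread('pics/T1.png'),(400,300)),cv2.resize(cv2.imread('pics/T2.png'),(400,300))]))
```

```text
bottle [0.4926 0.3221] [np.float64(0.005970832697781655), np.float64(0.028481035549651566)]check bottle
```

The wrist mask only caught the cap button (implied radius 6 mm), so I'm rejecting that reading. I'll use the scene and side views instead.

```bash
cat > bt.py <<'E'
from m2 import *
def bottle(scene='B1s',side='B1d'):
    pl['scene']=scene; pl['side']=side
    return axis([('scene','pink',(430,150,130,130)),('side','pink',(100,50,140,140))])
E
cat > ts.py <<'E'
import pickle
from bt import *
from act import st
snap('side','B1d'); p,r,w=bottle(); print('bottle',p,w)
if np.linalg.norm(p-[.4861,.3238])>.006: raise SystemExit('check bottle')
xy=(.5514,.001); att=[176,0,82.7]
gripper_to(.035); robot.move_ptp([*xy,.12],att)
hit=robot.line_to([*xy,.003],velocity=.06,stop_force=6); print('hit',hit); st()
gripper_to(.002,25); st(); robot.line_to([*xy,.16],velocity=.12); st()
xy=(.4904,.2472)
robot.line_to([*xy,.16],[176,0,183.3],velocity=.15)
im,i=snap('side','T1')
robot.line_to([*xy,.025],velocity=.08); robot.dwell(.2)
print('touch',robot.line_to([*xy,.009],velocity=.015,stop_force=1.5)); st()
gripper_to(.017); robot.dwell(.3); st()
robot.line_to([*xy,.17],velocity=.08); st()
robot.move_ptp((.47,.17,.24),[180,0,90]); robot.dwell(.3)
im,i=snap('wrist','T2'); pickle.dump(i,open('T2.pkl','wb'))
cv2.imwrite('pics/T2m.png',np.hstack([cv2.resize(cv2.imread('pics/T1.png'),(400,300)),cv2.resize(cv2.imread('pics/T2.png'),(400,300))]))
E
python3 ts.py
```

```text
bottle [0.4856 0.3237] [np.float64(0.02887118553559172), np.float64(0.029065569204715785)]
hit False
t 23.2 tcp [0.5517 0.001  0.0034] w 0.0347 ff 0.0 F [-0.7  0.3  0.3]
t 23.6 tcp [0.5516 0.001  0.0033] w 0.0092 ff 26.6 F [-0.8  0.6  1.4]
t 25.0 tcp [0.5506 0.0011 0.1589] w 0.0089 ff 26.4 F [-0.1  0.6  0. ]
touch True
t 29.9 tcp [0.4902 0.2472 0.0112] w 0.0086 ff 26.9 F [-0.5  1.3  4.4]
t 30.4 tcp [0.4892 0.2468 0.0103] w 0.0171 ff 0.0 F [-0.1 -1.1 -0.8]
t 32.6 tcp [0.4901 0.2471 0.1695] w 0.0169 ff 0.0 F [-0.6 -0.5  0. ]
```

View pics/T2m.png

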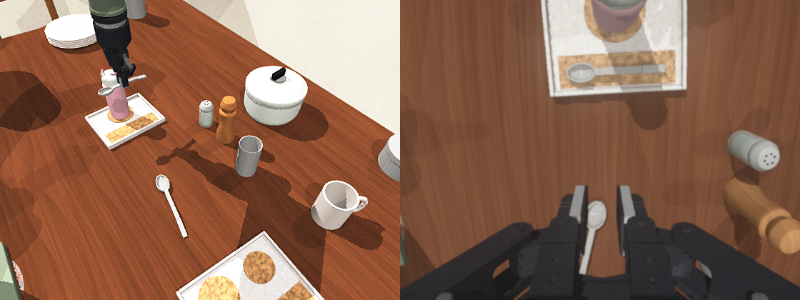

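The teaspoon lies bowl up, lengthwise and centred on the strip (right tile (575-665,70)), and the bottle reads 0.5 mm off centre. Next are the tumbler and salt.

Run:
```python
from act import *
import pickle
pick_up((.665,-.0618),90,.045,.17,20,0,zup=.16)
put((.4108,-.2707),.17,.053,.075,zup=.16)
pick_up((.6824,.142),90,.028,.2,20,0,zup=.16,open_=.07)
put((.5146,-.2740),.2,.036,.06,zup=.16)
robot.move_ptp((.46,-.34,.26),[180,0,90]); robot.dwell(.3)
im,i=snap('wrist','U1'); pickle.dump(i,open('U1.pkl','wb')); snap('scene','U1s')
cv2.imwrite('pics/U1m.png',np.hstack([cv2.resize(cv2.imread('pics/U1.png'),(400,300)),cv2.resize(cv2.imread('pics/U1s.png'),(400,300))]))
```

```text
t 38.0 tcp [ 0.6654 -0.0619  0.0456] w 0.0576 ff 21.7 F [-0.5 -0.1  1.6]
t 39.2 tcp [ 0.6641 -0.0616  0.1686] w 0.0577 ff 21.6 F [-0.  -0.3 -1.1]
touch True
t 42.6 tcp [ 0.4107 -0.2707  0.0535] w 0.0577 ff 21.8 F [-0.6  0.3  4.4]
t 44.1 tcp [ 0.4102 -0.2702  0.1591] w 0.0751 ff 0.0 F [-0.2 -0.3  0.5]
t 48.1 tcp [0.6828 0.142  0.0284] w 0.0414 ff 20.6 F [ 0.4 -0.1  0.3]
t 49.7 tcp [0.6817 0.1419 0.1986] w 0.0412 ff 20.5 F [-0.2  0.3 -0.6]
touch True
t 54.0 tcp [ 0.5146 -0.274   0.0363] w 0.0414 ff 20.9 F [-1.3  0.4  4.4]
t 55.7 tcp [ 0.5139 -0.2735  0.1589] w 0.0603 ff 0.0 F [-0.5 -0.8  1. ]
```

View pics/U1m.png

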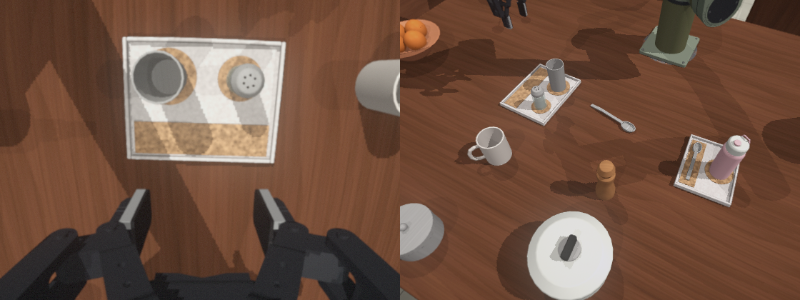

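The tumbler and salt stand upright on their coasters (left tile (160,76) and (247,80)). Now the dessert spoon, untilted.

Run:
```python
from act import *
import pickle
xy=(.4462,-.0404)
gripper_to(.035); robot.move_ptp([*xy,.12],[180,0,78.5])
print('hit',robot.line_to([*xy,.003],velocity=.06,stop_force=6))
gripper_to(.002,30); st(); robot.line_to([*xy,.16],velocity=.12); st()
xy=(.458,-.3645)
robot.line_to([*xy,.16],[180,0,-1.7],velocity=.15)
robot.line_to([*xy,.025],velocity=.08); robot.dwell(.2)
print('touch',robot.line_to([*xy,.009],velocity=.015,stop_force=1.5)); st()
gripper_to(.018); robot.dwell(.3); st()
robot.line_to([*xy,.17],velocity=.08); st()
robot.move_ptp((.46,-.37,.26),[180,0,90]); robot.dwell(.3)
im,i=snap('wrist','X1'); pickle.dump({'X1':i},open('X.pkl','wb'))
robot.move_ptp((.46,.1,.30),[180,0,90]); robot.dwell(.5); i2=snap('wrist','X2')[1]; snap('scene','Xs'); snap('side','Xd')
pickle.dump({'X1':i,'X2':i2},open('X.pkl','wb'));st()
cv2.imwrite('pics/X.png',np.vstack([np.hstack([cv2.resize(cv2.imread(f'pics/{n}.png'),(400,300)) for n in q]) for q in (['X1','X2'],['Xs','Xd'])]))
```

```text
hit False
t 60.8 tcp [ 0.4463 -0.0404  0.0033] w 0.0089 ff 31.9 F [-1.4 -0.7  2. ]
t 62.2 tcp [ 0.4455 -0.0402  0.1591] w 0.0089 ff 31.6 F [ 0.1  0.4 -1. ]
touch True
t 67.4 tcp [ 0.4578 -0.3644  0.0113] w 0.0088 ff 32.1 F [0.5 0.2 3.8]
t 68.0 tcp [ 0.457  -0.3634  0.0101] w 0.0179 ff 0.0 F [ 0.5 -0.6 -0.7]
t 70.1 tcp [ 0.4577 -0.3643  0.1695] w 0.0182 ff 0.0 F [0.  0.4 0.1]
t 74.2 tcp [0.46 0.1  0.3 ] w 0.0184 ff 0.0 F [-0.4  0.7 -0.2]
```

View pics/X.png

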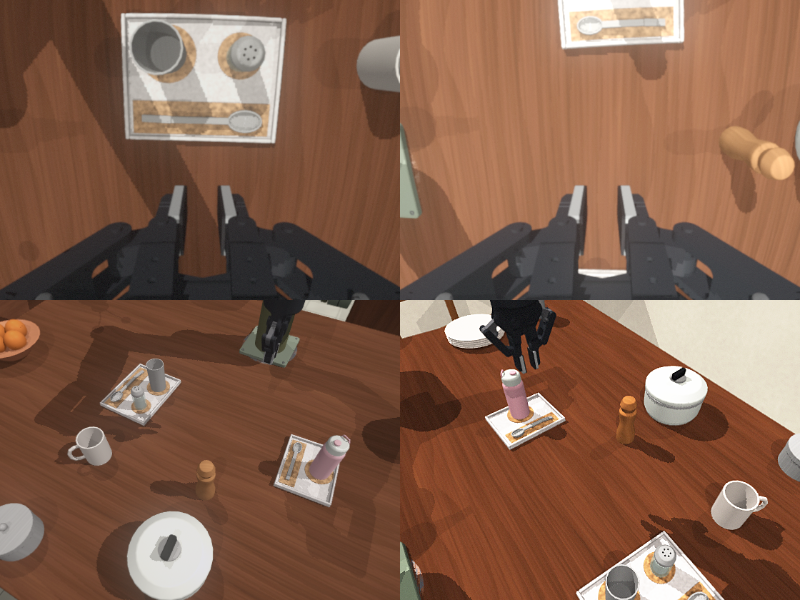

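Everything is placed: dessert spoon bowl up along the strip (top-left tile (142-262,120)), mill and mug where they were. A last numeric check before I hand it in.

Run:
```python
import pickle
from bt import *
X=pickle.load(open('X.pkl','rb'));i=X['X1'];k=1.4
print('tumbler',plane(i,[(158*k,48*k)],.108),'salt',plane(i,[(247*k,53*k)],.088))
print('dessert ends',plane(i,[(142*k,119*k),(262.5*k,121.5*k)],.012).mean(0))
print('teaspoon',plane(X['X2'],[((578-400)*k,25*k),((666-400)*k,22*k)],.012).mean(0))
print('bottle',*bottle('Xs','Xd'))
```

```text
tumbler [[ 0.4133 -0.2723  0.108 ]] salt [[ 0.5111 -0.2759  0.088 ]]
dessert ends [ 0.4603 -0.3668  0.012 ]
teaspoon [0.4906 0.2459 0.012 ]
bottle [0.4858 0.3237] [-0.  0.] [np.float64(0.02886076239152214), np.float64(0.028874443737896962)]
```

All within about 2–4 mm of the cork centres, which is the accuracy of reading pixels off the quarter-size tiles.

```bash
python3 -c "
from h import *
print(ticket.sign_off(), status.get_state()['t'])"
```

```text
the job is handed in; nothing more can be done
the job is handed in; nothing more can be done
```

Both breakfast trays are made up as asked, in the order asked, and handed in at about 74 s of robot time; the last pictures show everything upright or bowl up on its own cork, with the mill and mug standing where they were.

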